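# Push the parts tray up into its stand

## Robot

A 6-joint arm with a two-finger parallel gripper is mounted at the origin on a cart in front of the work surface, level with it; the furniture and walls round the work are solid. World frame = base frame: x ahead of the robot, y to its left, z up, the work surface at z = 0. Lengths are in m, angles in rad, forces in N, time in s.
With the tool pointing down it reaches from about 0.375 to 0.975 m from the base axis. Payload 3.8 kg.
Tool frame: the origin (TCP) lies midway between the tips of the shut fingers; the grasp point (between the pads) lies 19 mm behind it; z points along the fingers, y is the line along which they close (so a half turn about z gives the same grasp; the last joint's range is limited). The gripper opens to 85 mm and grips with 20 to 120 N. Pads are 22 mm wide; open, the fingers measure 114 mm over their backs; the gripper's body (76 mm by 85 mm) begins 54 mm behind the grasp point. The pads swing forward as they close: fully open they stand 13 mm farther back than shut.
Start: joints at [-1.171, 0.264, 1.604, -0, 1.274, -0.037], TCP at [0.286, -0.612, 0.231] pointing down, gripper open.
Joint ranges: [-2.63, 2.63], [-0.94, 2.18], [0.31, 2.57], [-1.31, 4.45], [0, 2.66], [-2.55, 2.55]. Speed limits (rad/s): [2.57, 2.57, 3.14, 3.14, 3.14, 3.14].

## Interface

Orientations are given as a rotation vector (axis times angle).
In Python, from workcell import bot gives the robot as it stands.
- The arm moves only by the tool step_arm, never from a script. Its argument "motion" is a list of rows, each a list of 5 numbers: the finger opening in cm, from 0 to 8.54, then the shift along the tool's x, y, z in cm, then the turn about the tool's z in degrees. In form: [[claw, dx, dy, dz, twist], ...]. A call has 1 to 20 rows; each row is the pose to reach, as a shift and turn from the pose commanded when the call began, along the tool's axes at that moment; what a row does not reach only later rows make up. A row lasts 1/10 s, in which the tool goes at most 50 mm and 8.59 degrees, less where a joint would pass 70% of its speed; a pose out of reach is approached as far as the arm can. A call with a gripper value outside its range is refused whole. The fingers move at their own pace and stop on an object; "force" is the grip in N (left out, the last holds). Time passes only in rows, so rows that repeat a pose let the fingers close. It gives the time, the measured TCP pose, the force, the opening and the grip force at its end, in the units of the state.
- bot.read_state(): the state, without advancing time (a new reading comes with each control period).
- bot.read_camera(name): name is "scene" or "top"; returns (picture, depth): 420x560x3 uint8, red, green, blue; 420x560 float32, m along the optical axis (not along the pixel's ray), 0 where there is no reading.
- bot.calibration(name): a dict with "mtx" (3x3 intrinsics, pixels), "origin" and "orientation" of the camera in the world. Camera axes: x right, y up, looking along -z (the intrinsics and any distortion apply to the point x, -y, -z); pixel columns grow to the right and rows downward; lengths in m; the calibration is good to about 2 mm. A picture is of the moment at which its call begins. calibration takes no time and is no camera call.
- bot.finish_job(): hands the job in; it is judged then, once.
The state is a dict: "time": time; "q": joint angles; "joint_vel": joint speeds; "joint_torque": joint torques, N m; "tool_pos": TCP position; "tcp_rot": TCP orientation; "wrist_force": force on the tool from outside, world axes, zero at the start; "torque": the same for the moment, N m; "width": opening from 0.0 (shut) to 1.0 (fully open); "grip_force": force on a finger pad.
Only numpy, scipy, OpenCV 4.12 (cv2) and the standard library are available. Lean on these libraries where they do the work, as an engineer would, in place of code of your own. Each camera call takes 0.05 s, during which the arm holds its last target. There are 200 camera calls.

## Task

Slide the shallow parts tray along the bench, line it up with the low tray stand and push it up the stand's ramp, long way first, until its rear edge has dropped behind the lip at the top and the tray lies flat in the stand's bay. Push it, do not lift it off the surface, and do not disturb the loose parts lying beside the stand.

Things in the scene. Friction and masses are not known exactly. Their poses are not given: they have to be found in the camera images.
- parts_tray: Shallow open blue tray, loose, about 0.4 kg, a few small nuts fixed in it: 100 mm along its x, 140 mm along its y, 28 mm high, upright 3 mm walls. Origin: centre of its underside; z up. Either end may go first. It starts flat on the bench before the ramp, up to 40 mm beside the ramp's centre line and turned up to 0.35 rad from it; pushed, it slides and stays where it is left.
- tray_stand: Low grey sheet-metal stand with a bare steel ramp, bolted to the bench, does not move. Origin: middle of the ramp's toe (low front edge), on the bench top; x points horizontally up the ramp, y left, z up. The ramp rises straight from z 0 at x 0 to z 34 mm at x 130 mm. Side rails on ramp and bay: inner faces y = +-58 mm, 3 mm thick; at the toe flared out to x -23, y +-72 mm, 12 mm high.
- stand_lip (a point): Middle of the top of the lip at the head of the ramp: stand x 132, z 34 mm. The lip is 4 mm thick (x 130 to 134 mm) and stands 10 mm above the bay floor behind it. Rails stand 12 mm above the ramp and 16 mm above the bay floor; bolted feet outside them reach y +-81 mm, 7 mm high.
- stand_bay (a point): Centre of the flat level bay floor behind the lip: stand x 211, z 24 mm. The bay runs from x 134 mm to an end plate at x 288 mm (plate top at z 46 mm), 116 mm wide, so the tray has 14 mm of play lengthwise and 16 mm crosswise. Seated, the tray's origin is within 7 mm of this point along x, at its height.
- dial_gauge: Bystander, loose: round dial gauge lying on its back, 108 x 56 mm, 18 mm high, beside the ramp (left, seen up the ramp). Origin: centre of its underside.
- seal_plate_2: Bystander, loose: round turned steel plate, 66 mm across, 10 mm high, beside the bay on the left. Origin: centre of its underside.
- blanking_cap_1: Bystander, loose: round flanged cap, 62 mm across, 17 mm high, beside the ramp on the right. Origin: centre of its underside.
- seal_plate_3: Bystander, loose: round turned steel plate, 62 mm across, 10 mm high, beside the bay on the right. Origin: centre of its underside.
Things that resemble listed ones, but are neither listed nor needed, are in the scene too. Several things look just like the parts_tray: the one meant starts farthest to the robot's left.

How it is judged:
By the outcome, as a careful person would: the job done as asked, in the order asked, and still so for the second after the job is handed in, with the robot touching nothing.
It also fails if it takes over 64 s, if anything falls off the work surface, if the arm or the gripper's body presses on something with over 40 N, if the wrist force passes 120 N, or if a joint passes its speed limit or range.

## Working session

There is one attempt and no reset: what is moved stays moved. The work goes in short steps, Python scripts to look and compute and a tool call to move; the robot and the scene stay as the last step left them, time stands still between calls to the robot, and variables do not carry over. Pictures are saved under pics/ and viewed, at most 10 in all, crops included, and the job is handed in when it is done.

Besides the shell and the picture viewer there is one more tool, called as a command line: name --pt "numbers of a row" for each row, then --argument value for the rest. step_arm: Moves the arm, as the interface text tells. Its arguments: {"type":"object","properties":{"motion":{"type":"array","items":{"type":"array","items":{"type":"number"}}},"force":{"type":"number"}},"required":["motion"]}

```bash
mkdir -p pics; cat > h.py <<'E'
import numpy as np, cv2
from scipy.spatial.transform import Rotation as R
from workcell import bot
def cam(n):
    c=bot.calibration(n); return np.array(c["mtx"]),np.array(c["origin"]),c["orientation"]
def rot(o):
    o=np.array(o,float)
    return o if o.shape==(3,3) else (R.from_rotvec(o) if o.size==3 else R.from_quat(o)).as_matrix()
def cloud(n,depth):
    K,o,r=cam(n); v,u=np.mgrid[:420,:560]
    d=np.stack([(u-K[0,2])/K[0,0],-(v-K[1,2])/K[1,1],-np.ones(u.shape)],-1)
    return (d*depth[...,None])@rot(r).T+o
def ray(n,u,v,z):
    K,o,r=cam(n); d=rot(r)@np.array([(u-K[0,2])/K[0,0],-(v-K[1,2])/K[1,1],-1]); return o+d*(z-o[2])/d[2]
E
python3 - <<'E'
from h import *
for n in("top","scene"):
    p,d=bot.read_camera(n); np.savez(n,p=p,d=d); cv2.imwrite(f"pics/{n}0.png",p[...,::-1]); print(bot.calibration(n))
print(bot.read_state())
E
```

```text
{'mtx': array([[418.41171993,   0.        , 276.5311552 ],
       [  0.        , 418.41171993, 199.92130666],
       [  0.        ,   0.        ,   1.        ]]), 'origin': array([0.40884283, 0.0542373 , 1.09458094]), 'orientation': array([ 0.10957216, -0.1137059 , -1.54715713])}
{'mtx': array([[535.19273707,   0.        , 274.19064109],
       [  0.        , 535.19273707, 216.12731503],
       [  0.        ,   0.        ,   1.        ]]), 'origin': array([-0.15943342,  0.69555228,  0.56667425]), 'orientation': array([ 0.55466026, -1.21846917, -2.03004757])}
{'time': 0.1, 'q': array([-1.17089241e+00,  2.64700446e-01,  1.60525017e+00,  2.45072518e-05,
        1.27369072e+00, -3.69240783e-02]), 'joint_vel': array([ 2.99051083e-04, -3.33432833e-03, -2.36427692e-03, -8.64211205e-04,
        4.83606758e-05, -1.27727048e-03]), 'joint_torque': array([ 4.36207065e-04, -5.16706574e+01, -3.68590236e+01, -5.58954969e-05,
        6.24585198e-03,  2.21588081e-09]), 'tool_pos': array([ 0.28530345, -0.61100994,  0.23006439]), 'tcp_rot': array([-3.06498686e+00, -6.80276663e-01,  5.44302461e-04]), 'wrist_force': array([-0.24518172, -0.54919781, -1.31870419]), 'torque': array([-0.00208781, -0.01168263,  0.02176802]), 'grip_force': 0.0, 'width': 1.0006515432574874}
```

View pics/top0.png

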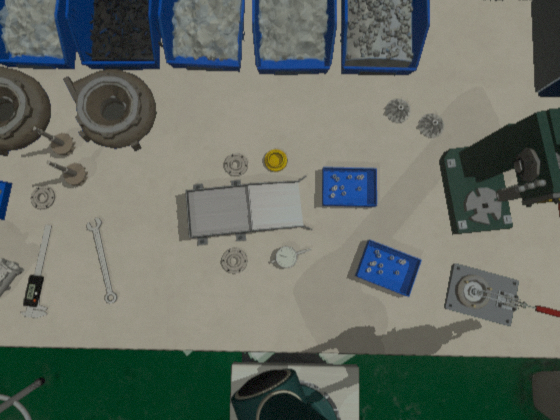

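View pics/scene0.png

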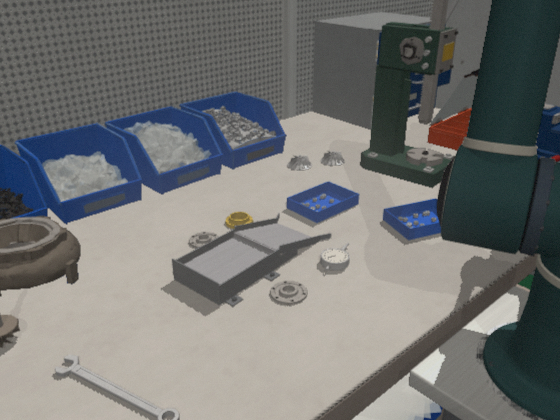

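The top view has image right as world -y and image up as world +x. The stand's toe is at about (303,205) and its end plate at (188,213), so up-ramp is roughly +y. Tray lookalikes are at (348,187), right before the toe, and (388,268), further right. A blue sliver at (2,200) is cut off by the left edge. The one at (348,187) fits: it lies before the ramp and left of (388,268). I'll confirm it in a crop and measure it.

```bash
python3 - <<'E'
from h import *
f=np.load("top.npz");p,d=f["p"],f["d"]
a=cv2.resize(p[130:310,160:440],None,fx=2.8,fy=2.8,interpolation=cv2.INTER_CUBIC)[...,::-1]
b=cv2.resize(p[160:240,0:60],None,fx=1.2,fy=1.2)[...,::-1]
a=a.copy(); a[-b.shape[0]:,:b.shape[1]]=b
cv2.imwrite("pics/crop1.png",a)
P=cloud("top",d)
hsv=cv2.cvtColor(p,cv2.COLOR_RGB2HSV)
m=cv2.inRange(hsv,(105,120,50),(130,255,255))
n,l,s,c=cv2.connectedComponentsWithStats(cv2.morphologyEx(m,cv2.MORPH_CLOSE,np.ones((7,7))))
for i in range(1,n):
    if s[i,4]>100: print(i,s[i],c[i],np.median(P[l==i],0).round(3),P[l==i][:,2].max().round(3))
print("bench",P[300,150],P[320,330])
# heights along stand
for uv in [(303,205),(290,205),(270,207),(252,208),(246,209),(240,209),(215,211),(195,213),(189,213),(185,213)]: print(uv,P[uv[1],uv[0]].round(4))
Z=P[...,2]
# tray upper rims: points z>.018 around tray 1
for (u0,u1,v0,v1) in [(312,385,160,215),(350,425,235,300)]:
    q=P[v0:v1,u0:u1].reshape(-1,3); k=m[v0:v1,u0:u1].ravel()>0; q=q[k]
    t=q[q[:,2]>.02]; r=cv2.minAreaRect((t[:,:2]*1000).astype(np.float32)); print(len(t),r,np.percentile(t[:,2],[50,95]))
# stand: points above bench
q=P[160:250,170:318].reshape(-1,3); t=q[q[:,2]>.02]; print(cv2.minAreaRect((t[:,:2]*1000).astype(np.float32)))
E
```

```text
2 [   0    0  245   70 5714] [114.24536227  39.60308015] [0.966 0.569 0.059] 1.095
3 [ 252    0  178   74 3589] [343.32237392  41.14265812] [ 0.97  -0.104  0.062] 1.095
8 [ 323  168   54   39 2042] [349.42899119 186.66601371] [ 0.604 -0.138  0.004] 1.095
9 [  0 181  12  39 298] [  3.69463087 197.29530201] [0.559 0.76  0.014] 1.095
10 [ 356  241   65   55 2210] [388.29366516 267.81357466] [ 0.395 -0.238  0.004] 1.095
bench [0.30129381 0.37026068 0.00090097] [ 0.26067551 -0.08926106 -0.00113908]
(303, 205) [ 0.5536 -0.017   0.0021]
(290, 205) [0.5523 0.0174 0.0071]
(270, 207) [0.544  0.0695 0.0217]
(252, 208) [0.5388 0.1151 0.0349]
(246, 209) [0.5373 0.1312 0.0233]
(240, 209) [0.5366 0.1464 0.0264]
(215, 211) [0.5305 0.2109 0.0229]
(195, 213) [0.5238 0.2612 0.0273]
(189, 213) [0.5229 0.2754 0.0329]
(185, 213) [0.5261 0.2927 0.0006]
210 ((558.2435913085938, -57.76585388183594), (148.66822814941406, 342.5768737792969), 29.682321548461914) [0.02721022 1.09458094]
224 ((420.2784729003906, -131.86956787109375), (356.3425598144531, 109.93698120117188), 76.37043762207031) [0.02711163 0.0321131 ]
((525.4622802734375, 145.0708465576172), (253.81407165527344, 266.92864990234375), 7.065649032592773)
```

View pics/crop1.png

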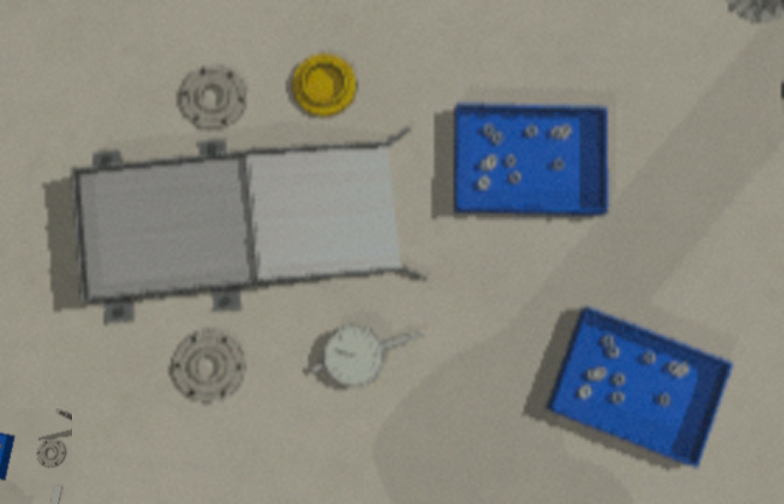

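The crop confirms it. The tray at (348,187) is the only one lying before the toe; the other at (388,268) is well off the centre line. The sliver at (2,200) is at y≈0.76, nowhere near the ramp and cannot be it. Next I fit the stand and tray poses from corners.

```bash
cat >> h.py <<'E'
def kabsch(M,W):
    M,W=np.array(M,float),np.array(W,float); a,b=M-M.mean(0),W-W.mean(0)
    th=np.arctan2((a[:,0]*b[:,1]-a[:,1]*b[:,0]).sum(),(a*b).sum()); c,s=np.cos(th),np.sin(th); Q=np.array([[c,-s],[s,c]])
    t=W.mean(0)-Q@M.mean(0); return th,t,np.linalg.norm(M@Q.T+t-W,axis=1)
def tray(n="top"):
    p,d=bot.read_camera(n); P=cloud(n,d); hsv=cv2.cvtColor(p,cv2.COLOR_RGB2HSV)
    return p,d,P,cv2.inRange(hsv,(105,120,40),(130,255,255))
E
python3 - <<'E'
from h import *
f=np.load("top.npz");p,d=f["p"],f["d"];P=cloud("top",d)
C=lambda a,b:(160+a/2.8-.3,130+b/2.8-.3)
pts=[((388,148),(0,58),.001,-1),((400,268),(0,58),.001,1),((248,155),(132,58),.034,-1),((256,283),(132,58),.034,1),((76,170),(291,61),.046,-1),((86,302),(291,61),.046,1)]
M=[];W=[]
for uv,m,z,s in pts:
    M.append((m[0]/1000,s*m[1]/1000)); W.append(ray("top",*C(*uv),z)[:2])
th,t,e=kabsch(M,W); print("stand",th,t,e*1000)
# depth check of lip: z profile along stand axis
u=np.array([np.cos(th),np.sin(th)]);n=np.array([-u[1],u[0]])
q=P[160:250,170:318].reshape(-1,3); L=(q[:,:2]-t)@np.c_[u,n]
for lo in (.02,.04,.06,.08,.1,.12,.13,.135,.15,.2,.25,.28,.285,.29): 
    k=(abs(L[:,1])<.04)&(abs(L[:,0]-lo)<.003); print(lo,q[k,2].mean().round(4),end="; ")
k=(q[:,2]>.027)&(q[:,2]<.06)&(L[:,0]>.16)&(L[:,0]<.26)
print("\nrail lateral",np.median(L[k&(L[:,1]>0),1]),np.median(L[k&(L[:,1]<0),1]))
c4=[(457,104),(607,108),(606,214),(456,212)]
W=[ray("top",*C(*c),.028)[:2] for c in c4]; M=[(.07,.05),(-.07,.05),(-.07,-.05),(.07,-.05)]
# model: long axis first toward +y; image up = +x = right side(-n)
M=[(.07,-.05),(-.07,-.05),(-.07,.05),(.07,.05)]
tt,tc,e=kabsch(M,W); print("tray",tt,tc,e*1000,"rel",(tc-t)@np.c_[u,n],tt-th)
hsv=cv2.cvtColor(p,cv2.COLOR_RGB2HSV); m=cv2.inRange(hsv,(105,120,40),(130,255,255))[155:220,312:385]>0
q=P[155:220,312:385][m]; q=q[(q[:,2]>.02)&(q[:,2]<.035)]; print(cv2.minAreaRect((q[:,:2]*1000).astype(np.float32)))
for nm,uv in dict(gauge=(286,258),capy=(276,160),sp2=(234,261),sp3=(235,165)).items():
    w=ray("top",*uv,.012)[:2]; print(nm,w.round(3),((w-t)@np.c_[u,n]).round(3))
E
```

```text
stand 1.6973739207573106 [ 0.55636125 -0.01170357] [0.60335189 2.68511445 0.96726302 4.03846881 3.7831404  3.27190164]
0.02 0.0057; 0.04 0.0114; 0.06 0.0161; 0.08 0.0214; 0.1 0.0265; 0.12 0.032; 0.13 0.0344; 0.135 0.0307; 0.15 0.0254; 0.2 0.0245; 0.25 0.0253; 0.28 0.0245; 0.285 0.0249; 0.29 0.0366; 
rail lateral 0.042478818478742526 -0.04854426762822504
tray 1.5667687035438507 [ 0.60094007 -0.13522997] [0.73127074 0.32408977 1.65308925 1.19758326] rel [-0.12816578 -0.02862823] -0.13060521721345997
((602.8392333984375, -135.40316772460938), (139.21624755859375, 98.0903091430664), 89.67778015136719)
gauge [0.414 0.026] [0.055 0.136]
capy [0.671 0.057] [ 0.053 -0.122]
sp2 [0.404 0.159] [0.188 0.13 ]
sp3 [0.655 0.165] [ 0.163 -0.12 ]
```

```bash
cat >> h.py <<'E'
TH,T0=1.6974,np.array([.55636,-.0117]); U=np.array([np.cos(TH),np.sin(TH)]); N=np.array([-U[1],U[0]])
def S(w): return (np.array(w)[:2]-T0)@np.c_[U,N]
def go(sx,sy,z,yang=None):
    s=bot.read_state(); Q=R.from_rotvec(s["tcp_rot"]).as_matrix(); w=np.r_[T0+sx*U+sy*N,z]
    a=np.arctan2(Q[1,1],Q[0,1]); tw=0 if yang is None else -np.degrees((yang-a+np.pi/2)%np.pi-np.pi/2)
    print("to",w.round(3),"shift cm",(Q.T@(w-s["tool_pos"])*100).round(2),"twist",round(tw,2),"now stand",S(s["tool_pos"]).round(4),s["tool_pos"][2].round(4),"ry",(a-TH).round(3),"F",s["wrist_force"].round(1),"t",s["time"])
E
python3 - <<'E'
from h import *
go(-.128,-.125,.1,TH)
go(-.128,-.125,.008,TH)
# refine stand centreline
f=np.load("top.npz");P=cloud("top",f["d"]);q=P[160:250,170:318].reshape(-1,3);L=(q[:,:2]-T0)@np.c_[U,N]
for a,b,lo,hi in [(.16,.27,.034,.06),(.03,.06,.0195,.05)]:
    k=(q[:,2]>lo)&(q[:,2]<hi)&(L[:,0]>a)&(L[:,0]<b)&(abs(L[:,1])<.075)
    for s in(1,-1): v=L[k&(s*L[:,1]>0),1]; print(a,s,len(v),np.median(v).round(4) if len(v) else 0)
k=(q[:,2]>.035)&(q[:,2]<.06)&(L[:,0]>.275); print("endplate",np.median(L[k,0]), np.polyfit(L[k,1],L[k,0],1))
E
```

```text
to [ 0.697 -0.123  0.1  ] shift cm [ 57.91 -26.8   13.07] twist 17.77 now stand [-0.5603  0.3446] 0.2301 ry -2.831 F [-0.2 -0.5 -1.3] t 0.1
to [ 0.697 -0.123  0.008] shift cm [ 57.91 -26.79  22.27] twist 17.77 now stand [-0.5603  0.3446] 0.2301 ry -2.831 F [-0.2 -0.5 -1.3] t 0.1
0.16 1 58 0.0566
0.16 -1 65 -0.0621
0.03 1 14 0.0569
0.03 -1 15 -0.0621
endplate 0.28978618739964845 [-0.00394185  0.28909286]
```

```bash
sed -i 's/^TH,T0=.*; U=/TH,T0=1.6974,np.array([.55904,-.01136]); U=/' h.py; grep -n "^TH" h.py
```

```text
22:TH,T0=1.6974,np.array([.55904,-.01136]); U=np.array([np.cos(TH),np.sin(TH)]); N=np.array([-U[1],U[0]])
```

step_arm --pt "5 3.4 -3.4 -3 0" --pt "5 6.9 -6.8 -3 0" --pt "5 10.3 -10.1 -3 0" --pt "5 13.8 -13.5 -3 0" --pt "5 17.2 -16.8 -3 0" --pt "5 20.6 -20.2 -3 0" --pt "5 24 -23.5 -3 0" --pt "5 27.5 -26.9 -3 0" --pt "5 32 -26.9 -1 4" --pt "5 36.5 -26.8 2 9" --pt "5 41 -26.8 5 14" --pt "5 45.5 -26.8 8 17.8" --pt "5 50 -26.8 10 17.8" --pt "5 54.5 -26.8 13 17.8" --pt "5 58.2 -26.7 13 17.8" --pt "5 58.2 -26.7 13 17.8" --pt "5 58.2 -26.7 13 17.8" --pt "5 58.2 -26.7 13 17.8"

```text
time: 1.9
tool_pos: [0.6991, -0.1239, 0.1013]
tcp_rot: [3.135, 0.198, -0.001]
wrist_force: [-0.5, 0.0, -0.4]
width: 0.585
grip_force: 0.0
```

```bash
python3 - <<'E'
from h import *
go(-.128,-.122,.03,TH)
p,d=bot.read_camera("scene"); cv2.imwrite("pics/s1.png",p[...,::-1])
E
```

```text
to [ 0.696 -0.123  0.03 ] shift cm [-0.27 -0.13  7.13] twist -0.03 now stand [-0.1293 -0.1247] 0.1013 ry -3.142 F [-0.5  0.  -0.4] t 1.9
```

View pics/s1.png

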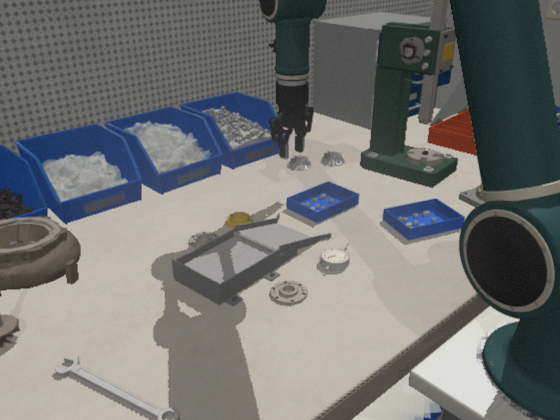

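The gripper hovers at (290,130) on the tray's far (right) side, and the tray at (323,202) is untouched. Now I lower it and push the tray sideways with both fingers, which also squares it to the ramp.

step_arm --pt "5 0 0 3 0" --pt "5 0 0 6 0" --pt "5 0 0 8 0" --pt "5 0 0 9.2 0" --pt "5 0 0 9.2 0" --pt "5 -1 0 9.2 0" --pt "5 -2 0 9.2 0" --pt "5 -2.5 0 9.2 0" --pt "5 -2.9 0 9.2 0" --pt "5 -3.3 0 9.2 0" --pt "5 -3.7 0 9.2 0" --pt "5 -4.1 0 9.2 0" --pt "5 -4.5 0 9.2 0" --pt "5 -4.9 0 9.2 0" --pt "5 -5.3 0 9.2 0" --pt "5 -5.6 0 9.2 0" --pt "5 -5.8 0 9.2 0" --pt "5 -6 0 9.2 0" --pt "5 -6 0 9.2 0"

```text
time: 3.85
tool_pos: [0.6409, -0.1313, 0.0099]
tcp_rot: [3.135, 0.199, 0.002]
wrist_force: [3.8, 1.2, 3.7]
width: 0.589
grip_force: 2.2
```

```bash
cat >> h.py <<'E'
def find(name=None,z0=.0):
    p,d,P,m=tray(); L=(P[...,:2]-T0)@np.c_[U,N]
    if name: cv2.imwrite(name,cv2.resize(p[120:300,170:440],None,fx=2.9,fy=2.9)[...,::-1])
    roi=(abs(L[...,1])<.13)&(L[...,0]>-.3)&(L[...,0]<.3)&(m>0)
    k=roi&(P[...,2]>z0+.021)&(P[...,2]<z0+.036); r=cv2.minAreaRect((L[k]*1000).astype(np.float32)); print(k.sum(),"rim rect (stand mm)",[np.round(x,1) for x in r])
    return p,P,L,roi
E
python3 - <<'E'
from h import *
find("pics/t1.png"); go(-.3,0,.008,TH)
E
```

```text
74 rim rect (stand mm) [array([-85.9,  -5. ]), array([98.9, 40.4]), np.float64(89.1)]
to [ 0.597 -0.309  0.008] shift cm [-6.6  17.06  0.19] twist -0.01 now stand [-0.1294 -0.0661] 0.0098 ry -3.142 F [4.  0.5 4.3] t 3.9
```

View pics/t1.png

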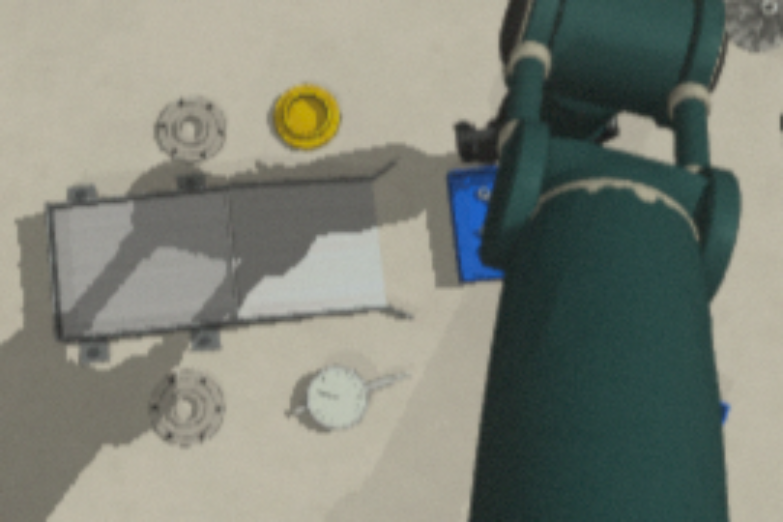

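The tray's front corner is visible at crop (450,170)-(505,280). It is squared to the ramp to within 1° and 5 mm right of centre. I push 5 mm more, back off, lift and turn.

step_arm --pt "5 -0.3 0 0 0" --pt "5 -0.5 0 0 0" --pt "5 -0.5 0 0 0" --pt "5 1 0 0 0" --pt "5 3 0 0 0" --pt "5 3 0 -4 0" --pt "5 3 0 -9 0" --pt "5 0 3.5 -10 -8" --pt "5 -3 7.5 -10 -16" --pt "5 -6.2 11.6 -10 -24" --pt "5 -6.2 11.6 -10 -32" --pt "5 -6.2 11.6 -10 -40" --pt "5 -6.2 11.6 -10 -48" --pt "5 -6.2 11.6 -10 -56" --pt "5 -6.2 11.6 -10 -64" --pt "5 -6.2 11.6 -10 -72" --pt "5 -6.2 11.6 -10 -80" --pt "5 -6.2 11.6 -10 -88" --pt "5 -6.2 11.6 -10 -90" --pt "5 -6.2 11.6 -10 -90"

```text
time: 5.9
tool_pos: [0.5907, -0.2533, 0.107]
tcp_rot: [-2.073, -2.353, 0.004]
wrist_force: [0.1, 0.3, -1.0]
width: 0.59
grip_force: 0.0
```

```bash
python3 - <<'E'
from h import *
p,P,L,roi=find("pics/t2.png"); go(-.245,0,.008,TH+np.pi/2); print(bot.read_state()["q"].round(2))
E
```

```text
183 rim rect (stand mm) [array([-135.4,   40.6]), array([176.7, 138.9]), np.float64(90.0)]
to [ 0.59  -0.254  0.008] shift cm [-0.11 -0.08  9.93] twist -0.08 now stand [-0.2441 -0.0013] 0.1073 ry -1.572 F [-0.   0.3 -0.7] t 5.95
[-0.44  0.31  1.79 -0.    1.05 -0.57]
```

View pics/t2.png

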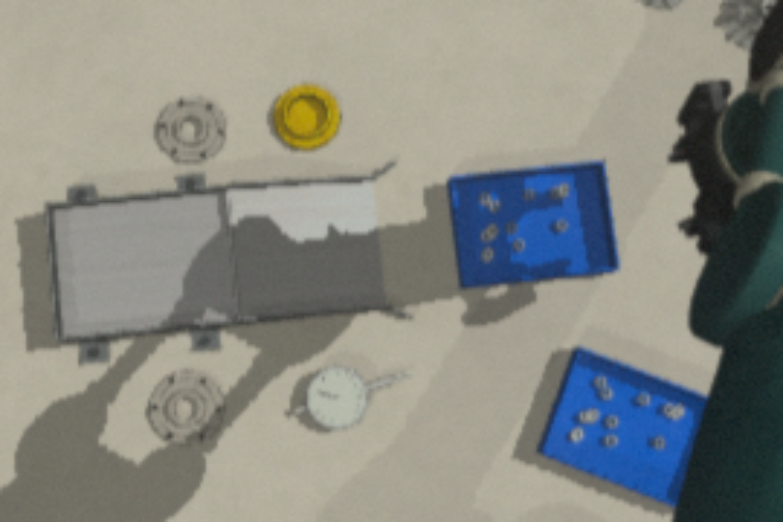

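The tray at crop (535,225) now sits in line with the ramp, centred at stand x −135 mm. The gripper is behind it. I lower it and push.

step_arm --pt "5 0 0 4 0" --pt "5 0 0 7.5 0" --pt "5 0 0 9.8 0" --pt "5 0 0 9.8 0" --pt "5 1 0 9.8 0" --pt "5 2 0 9.8 0" --pt "5 2.6 0 9.8 0" --pt "5 3.2 0 9.8 0" --pt "5 3.8 0 9.8 0" --pt "5 4.6 0 9.8 0" --pt "5 5.4 0 9.8 0" --pt "5 6.2 0 9.8 0" --pt "5 7 0 9.8 0" --pt "5 7.8 0 9.8 0" --pt "5 8.6 0 9.8 0" --pt "5 9.4 0 9.8 0" --pt "5 10.2 0 9.8 0" --pt "5 11 0 9.8 0" --pt "5 11.5 0 9.8 0" --pt "5 11.5 0 9.8 0"

```text
time: 7.95
tool_pos: [0.5805, -0.1401, 0.0128]
tcp_rot: [2.074, 2.355, 0.002]
wrist_force: [1.2, -3.4, 2.6]
width: 0.587
grip_force: 1.7
```

```bash
python3 - <<'E'
from h import *
p,P,L,roi=find("pics/t3.png"); go(-.011,0,.008,TH+np.pi/2)
E
```

```text
159 rim rect (stand mm) [array([-50. ,  -0.3]), array([ 98.9, 138.4]), np.float64(90.0)]
to [ 0.56  -0.022  0.008] shift cm [11.95 -0.5   0.44] twist -0.01 now stand [-0.1305 -0.0049] 0.0126 ry -1.571 F [ 1.7 -4.   3.8] t 8.0
```

View pics/t3.png

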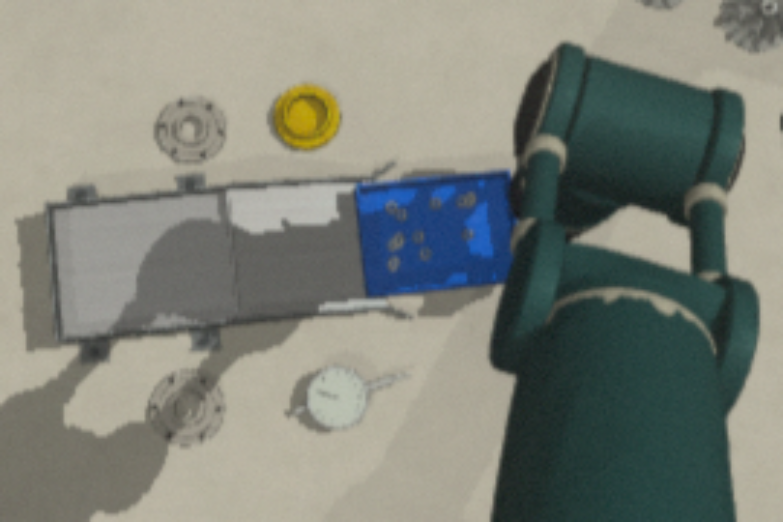

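The tray is in the ramp mouth at crop (440,235), 0.3 mm off centre and square to it. I keep pushing.

step_arm --pt "5 0.6 0 0 0" --pt "5 1.3 0 0 0" --pt "5 2 0 0 0" --pt "5 2.7 0 0 0" --pt "5 3.4 0 0 0" --pt "5 4.1 0 0 0" --pt "5 4.8 0 0 0" --pt "5 5.5 0 0 0" --pt "5 6.2 0 0 0" --pt "5 6.9 0 0 0" --pt "5 7.6 0 0 0" --pt "5 8.3 0 -0.1 0" --pt "5 9 0 -0.2 0" --pt "5 9.7 0 -0.3 0" --pt "5 10.4 0 -0.4 0" --pt "5 11 0 -0.5 0" --pt "5 11.6 0 -0.6 0" --pt "5 12 0 -0.6 0" --pt "5 12 0 -0.6 0"

```text
time: 9.9
tool_pos: [0.5644, -0.0206, 0.0179]
tcp_rot: [2.075, 2.357, 0.0]
wrist_force: [-1.0, -3.8, 0.9]
width: 0.585
grip_force: 1.6
```

```bash
python3 - <<'E'
from h import *
p,P,L,roi=find("pics/t4.png",.01); go(.05,0,.03,TH+np.pi/2)
q,d=bot.read_camera("scene"); cv2.imwrite("pics/s4.png",cv2.resize(q[170:330,150:400],None,fx=3,fy=3)[...,::-1])
E
```

```text
396 rim rect (stand mm) [array([-14.2,  26.8]), array([115.1, 324.2]), np.float64(76.3)]
to [0.553 0.038 0.03 ] shift cm [ 5.99 -0.41 -1.21] twist 0.0 now stand [-0.0099 -0.0041] 0.0179 ry -1.571 F [-0.3 -4.2  1.7] t 9.95
```

View pics/s4.png

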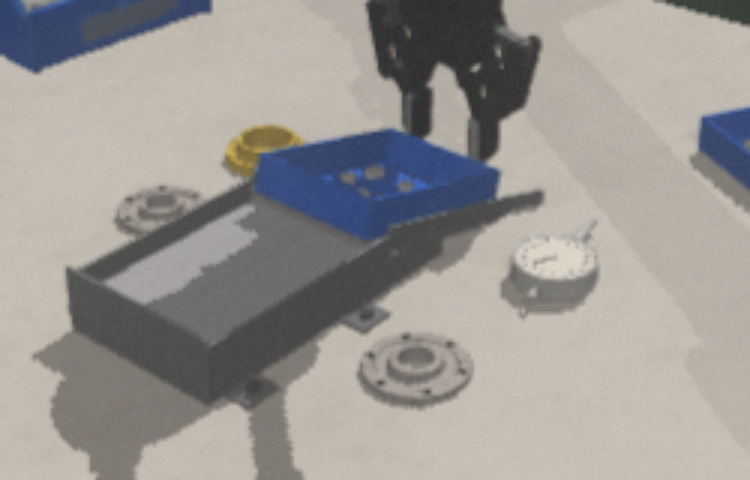

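The tray is fully on the ramp at crop (375,185), inside the rails, with the fingers behind its rear wall at (485,145). The loose parts are undisturbed. I continue up the ramp, raising the fingers with it.

step_arm --pt "5 0.6 0 -0.15 0" --pt "5 1.2 0 -0.3 0" --pt "5 1.8 0 -0.4 0" --pt "5 2.4 0 -0.5 0" --pt "5 3 0 -0.6 0" --pt "5 3.6 0 -0.7 0" --pt "5 4.2 0 -0.8 0" --pt "5 4.8 0 -0.9 0" --pt "5 5.4 0 -1 0" --pt "5 6 0 -1.1 0" --pt "5 6.6 0 -1.2 0" --pt "5 7.2 0 -1.35 0" --pt "5 7.8 0 -1.5 0" --pt "5 8.4 0 -1.65 0" --pt "5 9 0 -1.8 0" --pt "5 9.6 0 -1.9 0" --pt "5 10 0 -2 0" --pt "5 10 0 -2 0"

```text
time: 11.8
tool_pos: [0.5569, 0.074, 0.0422]
tcp_rot: [2.065, 2.351, 0.002]
wrist_force: [2.0, -21.8, 17.2]
width: 0.586
grip_force: 11.0
```

```bash
python3 - <<'E'
from h import *
go(.13,0,.039,TH+np.pi/2)
q,d=bot.read_camera("scene"); cv2.imwrite("pics/s5.png",cv2.resize(q[170:330,150:400],None,fx=3,fy=3)[...,::-1])
E
```

```text
to [0.543 0.118 0.039] shift cm [ 4.51 -0.85  0.27] twist 0.14 now stand [ 0.085  -0.0086] 0.0422 ry -1.568 F [  2.  -21.8  17.2] t 11.8
```

View pics/s5.png

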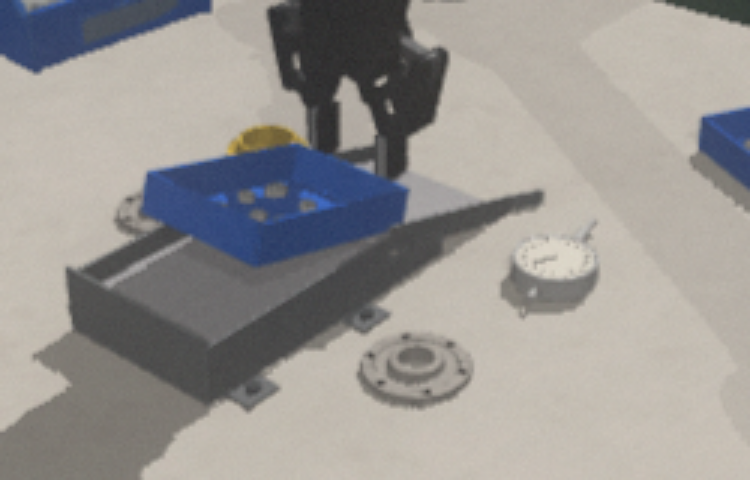

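The tray at crop (275,200) overhangs the bay but is still tilted. The fingers are pressing its rear wall down, with 17 N upward on the tool. I back off so it can tip into the bay, then resume.

step_arm --pt "5 0 0 -0.4 0" --pt "5 -0.5 0 -0.5 0" --pt "5 -1.2 0 -0.5 0" --pt "5 -2 0 -0.5 0" --pt "5 -2 0 -0.5 0" --pt "5 -2 0 -0.5 0"

```text
time: 12.45
tool_pos: [0.5532, 0.0586, 0.0415]
tcp_rot: [-2.077, -2.355, 0.001]
wrist_force: [0.4, -0.4, -0.2]
width: 0.587
grip_force: 0.0
```

```bash
python3 - <<'E'
from h import *
go(.13,0,.039,TH+np.pi/2)
q,d=bot.read_camera("scene"); P=cloud("scene",d); L=(P[...,:2]-T0)@np.c_[U,N]
m=(cv2.inRange(cv2.cvtColor(q,cv2.COLOR_RGB2HSV),(105,120,30),(130,255,255))>0)&(abs(L[...,1])<.065)&(L[...,0]>.05)&(L[...,0]<.3)
x,z=L[m][:,0],P[m][:,2]; print("x range",np.percentile(x,[1,99]))
for a in np.arange(.08,.28,.02):
    k=abs(x-a)<.01
    if k.any(): print(a.round(2),np.percentile(z[k],[2,98]).round(4))
E
```

```text
to [0.543 0.118 0.039] shift cm [ 5.99 -0.31  0.26] twist -0.06 now stand [ 0.0701 -0.0031] 0.0415 ry -1.572 F [ 0.4 -0.4 -0.2] t 12.45
x range [0.10436292 0.24460583]
0.1 [0.0379 0.0652]
0.12 [0.0361 0.064 ]
0.14 [0.0343 0.0622]
0.16 [0.0322 0.0599]
0.18 [0.0303 0.0576]
0.2 [0.0287 0.0562]
0.22 [0.0279 0.0541]
0.24 [0.028  0.0525]
```

The tray has tipped onto the bay floor and lip, with its rear edge at stand x 103 mm. One final level push takes it over the lip.

step_arm --pt "5 0.7 0 0.1 0" --pt "5 1.3 0 0.2 0" --pt "5 1.8 0 0.2 0" --pt "5 2.3 0 0.2 0" --pt "5 2.8 0 0.2 0" --pt "5 3.3 0 0.2 0" --pt "5 3.8 0 0.2 0" --pt "5 4.3 0 0.2 0" --pt "5 4.8 0 0.2 0" --pt "5 5.2 0 0.2 0" --pt "5 5.6 0 0.2 0" --pt "5 5.9 0 0.2 0" --pt "5 6.1 0 0.2 0" --pt "5 6.1 0 0.2 0"

```text
time: 13.9
tool_pos: [0.5463, 0.1196, 0.0404]
tcp_rot: [-2.077, -2.357, -0.001]
wrist_force: [-0.3, -0.4, -0.3]
width: 0.588
grip_force: 0.0
```

```bash
cat > chk.py <<'E'
from h import *
go(.13,0,.039,TH+np.pi/2)
q,d=bot.read_camera("scene"); P=cloud("scene",d); L=(P[...,:2]-T0)@np.c_[U,N]
m=(cv2.inRange(cv2.cvtColor(q,cv2.COLOR_RGB2HSV),(105,120,30),(130,255,255))>0)&(abs(L[...,1])<.065)&(L[...,0]>.05)&(L[...,0]<.3)
x,z=L[m][:,0],P[m][:,2]; print("x range",np.percentile(x,[1,99]),"y",np.percentile(L[m][:,1],[1,99]))
for a in np.arange(.1,.3,.03):
    k=abs(x-a)<.01
    if k.any(): print(a.round(2),np.percentile(z[k],[2,98]).round(4))
cv2.imwrite("pics/sN.png",cv2.resize(q[170:330,150:400],None,fx=3,fy=3)[...,::-1])
E
python3 chk.py
```

```text
to [0.543 0.118 0.039] shift cm [-0.15 -0.38  0.14] twist -0.03 now stand [ 0.1315 -0.0038] 0.0404 ry -1.571 F [-0.3 -0.4 -0.3] t 13.9
x range [0.1442026  0.28422699] y [-0.05321219  0.04740005]
0.13 [0.0429 0.2909]
0.16 [0.0248 0.0514]
0.19 [0.025  0.0515]
0.22 [0.0251 0.052 ]
0.25 [0.0257 0.0517]
0.28 [0.0351 0.0527]
```

The rim height is 52 mm along the whole length, so the tray is flat in the bay. I retreat and check.

step_arm --pt "5 -0.7 0 0 0" --pt "5 -1.5 0 -0.5 0" --pt "5 -2 0 -4 0" --pt "5 -4 0 -8 0" --pt "5 -8 0 -10 0" --pt "5 -12 0 -12 0" --pt "5 -16 0 -14 0" --pt "5 -20 0 -15 0" --pt "5 -24 0 -15 0" --pt "5 -24 0 -15 0" --pt "5 -24 0 -15 0"

```text
time: 15.05
tool_pos: [0.5761, -0.1203, 0.1905]
tcp_rot: [-2.08, -2.354, -0.001]
wrist_force: [-0.4, 0.3, -0.2]
width: 0.59
grip_force: 0.0
```

```bash
python3 chk.py; python3 -c "
from h import *
find('pics/tN.png',.024)"
```

```text
to [0.543 0.118 0.039] shift cm [24.01 -0.41 15.17] twist -0.2 now stand [-0.1102 -0.0032] 0.1905 ry -1.574 F [-0.4  0.3 -0.2] t 15.05
x range [0.14434487 0.28402583] y [-0.05282087  0.04767436]
0.16 [0.0249 0.0518]
0.19 [0.0251 0.0516]
0.22 [0.0247 0.0515]
0.25 [0.0253 0.0518]
0.28 [0.0346 0.0526]
237 rim rect (stand mm) [array([211. ,  -4.3]), array([ 99.5, 139.3]), np.float64(89.9)]
```

View pics/tN.png

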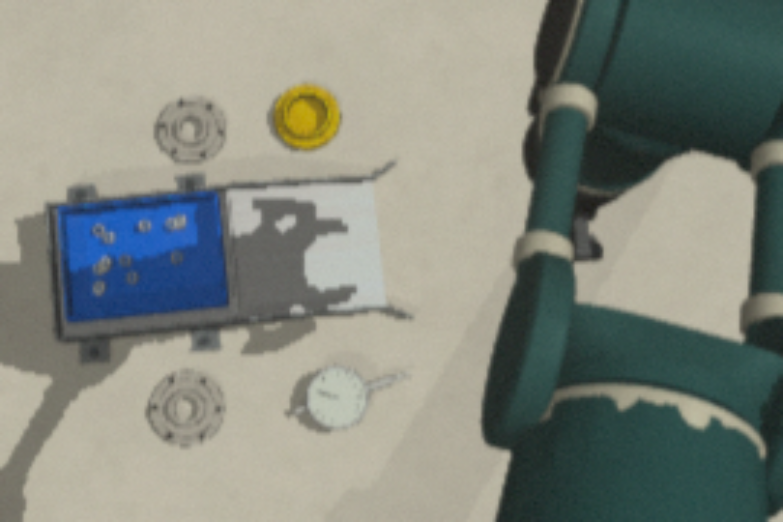

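The tray lies flat in the bay at crop (145,255), centred at stand x 211 mm. The four loose parts are where they were, and the arm is clear.

```bash
python3 -c "
from workcell import bot
print(bot.finish_job())"
```

```text
the job is handed in; nothing more can be done
None
```

The parts tray lies flat in the stand's bay behind the lip, measured at stand x 211 mm with its rim level at 52 mm; it was pushed all the way, the loose parts look unmoved, and the job was handed in at about 15 s.

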